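Break the stuck seal of a bench desiccator and hold its lid ajar

TASK

The lid of the bench desiccator is latched and its rubber seal has stuck. Turn the red wing latch a quarter turn clockwise to unlock it, then take the black grip of the steel bow handle and pull the lid up until the seal lets go, without letting it fly wide open. Finish while still holding the lid by that grip, steady, with its front edge raised about 3 cm so that the box can breathe, and leave the bottle, the cup and the beaker standing round it where they are.

Things in the scene. Friction and masses are not known exactly. Their poses are not given: they have to be found in the camera images.
- desiccator: Bench desiccator: clear box with slate-blue foot and rim and a slate hinged lid with a clear window, 150 mm deep (x) by 180 mm wide (y), lid top 103 mm high, fixed to the worktop. Origin under its middle, on the worktop; +x points from its front (latch side) to its back (hinge side), z up.
- lid (a joint): Hinge of the lid, rad: 0 shut, grows as the front edge rises (15 mm per 0.1 rad there; 3 cm is 0.2). Hinge line along the desiccator's y, 75.5 mm behind its origin, 94 mm above the worktop. Unlatched, the seal holds until 15 to 22 N upward pull at the handle, most at the start; past 0.07 rad only the 0.45 kg lid's weight is left (4 to 7 N there). Let go, it falls back on the seal.
- handle_grip: Grip sleeve of the steel bow handle on the lid: black ribbed tube 16 mm thick, 84 mm long along its y axis, turning easily on the bow; its axis 39 mm above the lid's top. Origin at its middle: with the lid shut 20 mm in front of the desiccator's origin, 142 mm above the worktop, 95.5 mm in front of and 48 mm above the hinge line.
- latch (a joint): Turn of the wing latch, rad: near 0 locked (wing pointing front to back), grows clockwise seen from above to its stop at 1.57 (wing across). Its steel tongue hooks under a keeper on the box and keeps the lid shut until about 1.1. It turns stiffly (0.06 N m) and stays where it is left.
- latch_wing (a point): Middle of the wing of the red latch on an ear at the middle of the lid's front edge: upright blade 46 mm long (point x, turns with it), 11 mm thick (y), 25 mm high (z); its pivot runs upright through this point. With the lid shut it lies 92.5 mm in front of the desiccator's origin, 127.5 mm above the worktop; the slate ear below it is at 101 mm.
- reagent_small: Bystander: small white bottle with a blue cap, 46 mm wide, 96 mm high, loose. Origin under its middle.
- sample_cup2: Bystander: white sample cup with a red lid, 62 mm wide, 66 mm high, loose. Origin under its middle.
- beaker_100: Bystander: empty glass beaker, 54 mm wide, 70 mm high, loose. Origin under its middle.

How it is judged:
By the outcome, as a careful person would: the job done as asked, in the order asked, and still so for the second after the job is handed in, while the arm keeps its last pose, push and grip.
It also fails if it takes over 51 s, if anything falls off the work surface, if the arm or the gripper's body presses on something with over 40 N, if the wrist force passes 120 N, or if a joint passes its speed limit or range.

ROBOT

A 6-joint arm with a two-finger parallel gripper is mounted at the origin on a cart in front of the work surface, level with it; the furniture and walls round the work are solid. World frame = base frame: x ahead of the robot, y to its left, z up, the work surface at z = 0. Lengths are in m, angles in rad, forces in N, time in s.
With the tool pointing down it reaches from about 0.425 to 1.125 m from the base axis. Payload 14.9 kg.
Tool frame: the origin (TCP) lies on the centre line of the jaws, within the pads' length; the fingertips stand 8 mm ahead of it and the grasp point (between the pads) lies 11 mm behind it; z points along the fingers, y is the line along which they close (so a half turn about z gives the same grasp; the last joint's range is limited). The gripper opens to 91 mm and grips with 3 to 60 N. Pads are 32 mm wide; open, the fingers measure 118 mm over their backs; the gripper's body (76 mm by 178 mm) begins 60 mm behind the grasp point.
Start: joints at [1.126, 0.379, 1.734, -0, 1.028, -0.033], TCP at [0.28, 0.641, 0.222] pointing down, gripper open.
Joint ranges: [-2.77, 2.77], [-0.74, 2.19], [0, 2.66], [-1.06, 4.2], [0.31, 2.87], [-3.08, 3.08]. Speed limits (rad/s): [1.89, 1.89, 2.39, 3.14, 3.14, 3.14].

INTERFACE

Orientations are given as a 3x3 rotation matrix whose columns are the frame's x, y, z axes.
In Python, from cell import env gives the robot as it stands.
- The arm moves only by the shell command python3 -m crank 'ROWS' [OPENING]. ROWS is JSON, a list of rows, each an object with "offset": the shift along the tool's x, y, z normalised to -1 to 1, where 1 is 0.4 m, a list of three; "dr": the turn, a rotation vector about the tool's x, y, z normalised to -1 to 1, where 1 is 1.5 rad, a list of three. In form: [{"offset": [x, y, z], "dr": [ax, ay, az]}, ...]. A call has 1 to 10 rows; each row is the pose to reach, as a shift and turn from the pose commanded when the call began, along the tool's axes at that moment; what a row does not reach only later rows make up. A row lasts 1/8 s, in which the tool goes at most 62.5 mm and 10.7 degrees, less where a joint would pass 70% of its speed; a pose out of reach is approached as far as the arm can. A call with a number of a shift or a turn outside -1 to 1 is refused whole. A call with a gripper value outside its range is refused whole. OPENING is the gripper command: -1 is fully open, 1 is shut, values between are in proportion, set as the call begins (- or left out, the last holds). The fingers move at their own pace and stop on an object; the grip force is fixed at half the most. Time passes only in rows, so rows that repeat a pose let the fingers close. It gives the time, the measured TCP pose, the force, the opening and the grip force at its end, in the units of the state.
- env.read_state(): the state, without advancing time (a new reading comes with each control period).
- env.camera(name): name is "side" or "top" or "wrist"; returns the picture (420x560x3 uint8, red, green, blue); there is no depth.
- env.calibration(name): a dict with "K" (3x3 intrinsics, pixels), "cam_to_world" (4x4, takes a point from camera to world coordinates). Camera axes: x right, y down, z forward; pixel columns grow to the right and rows downward; lengths in m; the calibration is good to about 2 mm. A picture is of the moment at which its call begins: read the wrist's pose just before it. calibration takes no time and is no camera call; for the wrist camera it gives the pose at the moment of the call.
- env.sign_off(): hands the job in; it is judged then, once.
The state is a dict: "time": time; "q": joint angles; "qvel": joint speeds; "joint_torque": joint torques, N m; "eef_pos": TCP position; "tool_rot": TCP orientation; "contact_force": force on the tool from outside, world axes, zero at the start; "torque": the same for the moment, N m; "grip_width": finger opening in m; "grip_force": force on a finger pad.
Only numpy, scipy, OpenCV 4.12 (cv2) and the standard library are available. Lean on these libraries where they do the work, as an engineer would, in place of code of your own. Each camera call takes 0.05 s, during which the arm holds its last target. There are 200 camera calls.

## Working session

There is one attempt and no reset: what is moved stays moved. The work goes in short steps, Python scripts to look and compute and a shell command to move; the robot and the scene stay as the last step left them, time stands still between calls to the robot, and variables do not carry over. Pictures are saved under pics/ and viewed, at most 10 in all, crops included, and the job is handed in when it is done.

```bash
ls; mkdir -p pics
python3 - <<'E'
from cell import env
import cv2,numpy as np
for n in("top","side"):
    cv2.imwrite(f"pics/{n}0.png",env.camera(n)[:,:,::-1]); c=env.calibration(n); print(n,np.round(c["K"],1).tolist(),np.round(c["cam_to_world"],3).tolist())
s=env.read_state(); print({k:np.round(v,3).tolist() for k,v in s.items()})
E
```

```text
pics
top [[386.1, 0.0, 275.8], [0.0, 386.1, 209.3], [0.0, 0.0, 1.0]] [[-0.017, -0.987, 0.159, 0.328], [-1.0, 0.019, 0.012, -0.127], [-0.015, -0.159, -0.987, 1.015], [0.0, 0.0, 0.0, 1.0]]
side [[503.8, 0.0, 273.6], [0.0, 503.8, 212.9], [0.0, 0.0, 1.0]] [[-0.999, 0.02, -0.049, 0.552], [0.051, 0.616, -0.786, 0.798], [0.015, -0.788, -0.616, 0.834], [0.0, 0.0, 0.0, 1.0]]
{'time': 0.1, 'q': [1.126, 0.379, 1.735, -0.0, 1.029, -0.033], 'qvel': [0.002, -0.002, -0.001, 0.001, -0.002, -0.0], 'joint_torque': [-0.001, -76.505, -43.53, 0.065, 0.04, -0.0], 'eef_pos': [0.28, 0.641, 0.221], 'tool_rot': [[-0.916, 0.4, -0.0], [0.4, 0.916, -0.001], [0.0, -0.001, -1.0]], 'contact_force': [0.581, 0.133, 0.129], 'torque': [-0.016, 0.042, -0.087], 'grip_force': 0.0, 'grip_width': 0.091}
```

View pics/top0.png

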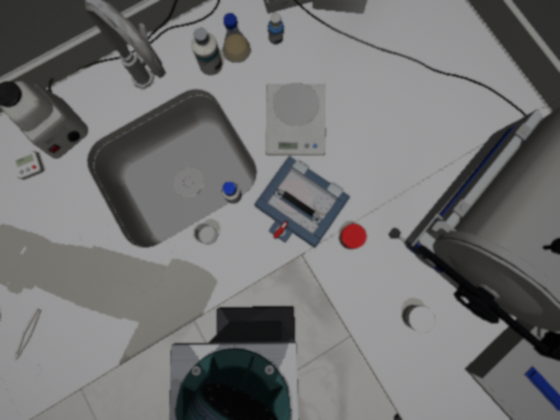

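View pics/side0.png

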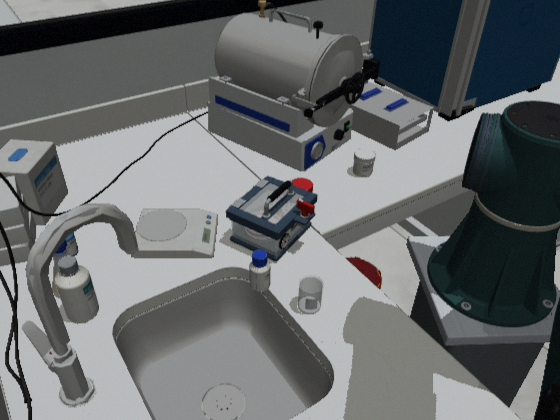

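The top view shows the desiccator at about (302,201), with the grip at (299,205) and the red wing at (280,230). The bottle is at (231,190), the beaker at (206,233) and the cup at (353,236). I'll enlarge both views next.

Run:
```python
import cv2,numpy as np
a=cv2.imread("pics/top0.png")[150:255,245:360]; b=cv2.imread("pics/side0.png")[165:265,215:330]
a=cv2.resize(a,(400,365),interpolation=cv2.INTER_CUBIC)
b=cv2.resize(b,(400,348),interpolation=cv2.INTER_CUBIC)
b=cv2.copyMakeBorder(b,0,17,0,0,0)
cv2.imwrite("pics/crop0.png",np.hstack([a,b]))
```

```text
(no output)
```

View pics/crop0.png

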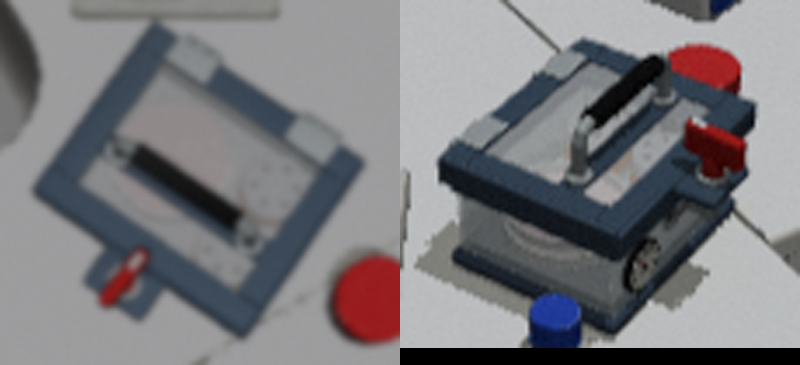

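The crop shows the lid corners at (155,22), (363,165), (243,335) and (38,190). The grip ends are at (138,152) and (240,218), and the wing tips at (143,252) and (106,302). I'll fit the pose from these.

```bash
cat > h.py <<'E'
from cell import env
import numpy as np
def ray(name,uv,z,c=None):
    c=c or env.calibration(name); T=np.array(c["cam_to_world"]); d=T[:3,:3]@np.linalg.inv(c["K"])@[uv[0],uv[1],1]
    return T[:3,3]+d*(z-T[2,3])/d[2]
def proj(name,P,c=None):
    c=c or env.calibration(name); T=np.array(c["cam_to_world"]); p=np.array(c["K"])@(T[:3,:3].T@(np.array(P)-T[:3,3])); return p[:2]/p[2]
E
python3 - <<'E'
from h import *
from scipy.optimize import least_squares
s=400/115
# local (x,y,z) ; +y = left seen from front
L=[(.075,.09,.103),(.075,-.09,.103),(-.075,-.09,.103),(-.075,.09,.103),(-.02,.042,.146),(-.02,-.042,.146),(-.0925,0,.138)]
U=[(155,22),(363,165),(243,335),(38,190),(138,152),(240,218),(124,277)]
U=np.array(U)/s+[245,150]
for u,l in zip(U,L): print(np.round(ray("top",u,l[2]),3),l)
w=lambda p,l:[p[0]+np.cos(p[2])*l[0]-np.sin(p[2])*l[1],p[1]+np.sin(p[2])*l[0]+np.cos(p[2])*l[1],l[2]]
c=env.calibration("top")
r=least_squares(lambda p:np.ravel([proj("top",w(p,l),c)-u for l,u in zip(L,U)]),[.5,-.2,-.6])
p=r.x;print(p,np.round(r.fun,1))
for n,l in(("grip",(-.02,0,.142)),("wing",(-.0925,0,.1275))):
    P=w(p,l);print(n,np.round(P,4),"r",np.hypot(P[0],P[1]),"side crop",(proj("side",P)-[215,165])*s+[400,0])
print("wing dir",ray("top",np.array((143,252))/s+[245,150],.14)-ray("top",np.array((106,302))/s+[245,150],.14))
for n,u,z in(("bottle",(231,188),.096),("beaker",(206,233),.05),("cup",(353,236),.066)): 
    P=ray("top",u,z); d=P[:2]-p[:2]; print(n,P,"local",np.cos(p[2])*d[0]+np.sin(p[2])*d[1],-np.sin(p[2])*d[0]+np.cos(p[2])*d[1])
E
```

```text
[ 0.606 -0.152  0.103] (0.075, 0.09, 0.103)
[ 0.501 -0.293  0.103] (0.075, -0.09, 0.103)
[ 0.385 -0.206  0.103] (-0.075, -0.09, 0.103)
[ 0.488 -0.068  0.103] (-0.075, 0.09, 0.103)
[ 0.504 -0.137  0.146] (-0.02, 0.042, 0.146)
[ 0.459 -0.203  0.146] (-0.02, -0.042, 0.146)
[ 0.423 -0.127  0.138] (-0.0925, 0, 0.138)
[ 0.49623446 -0.18063599 -0.63308022] [ 0.3 -1.6  2.  -1.1  1.1  1.2 -1.9 -0.5 -1.  -0.3 -0.1  1.6 -0.3  0.4]
grip [ 0.4801 -0.1688  0.142 ] r 0.5089208749278 side crop [622.04386599  91.0203002 ]
wing [ 0.4217 -0.1259  0.1275] r 0.4400575235872499 side crop [712.91752973 144.64114412]
wing dir [ 0.03239673 -0.02482184  0.        ]
bottle [ 0.53115779 -0.00750546  0.096     ] local -0.07427386135433968 0.16024111329997423
beaker [0.42697621 0.06122771 0.05      ] local -0.19893065033338253 0.1540173641363011
cup [ 0.41129802 -0.30375091  0.066     ] local 0.004362067752032142 -0.14950737560544766
```

The side view agrees: the grip is predicted at (622,91) and seen at about (623,92). Next I need the move to above the wing.

```bash
cat >> h.py <<'E'
from scipy.spatial.transform import Rotation as Ro
def to(P,a,pos=None,R=None):
    "row values to reach TCP P with tool y at world angle a (deg), tool down"
    s=env.read_state(); R0=np.array(s["tool_rot"] if R is None else R); p0=np.array(s["eef_pos"] if pos is None else pos)
    a=np.radians(a); Rt=np.array([[-np.sin(a),np.cos(a),0],[np.cos(a),np.sin(a),0],[0,0,-1]])
    print("offset",np.round(R0.T@(np.array(P)-p0)/.4,4).tolist(),"dr",np.round(Ro.from_matrix(R0.T@Rt).as_rotvec()/1.5,4).tolist()); return np.array(P),Rt
E
python3 - <<'E'
from h import *
P,R=to((.56,.28,.26),66.4)
to((.4217,-.1259,.22),53.7,P,R)
E
```

```text
offset [-1.0028, -0.5474, -0.0961] dr [-0.0007, -0.0, 0.0001]
offset [-0.0894, -1.0683, 0.1] dr [0.0, 0.0, 0.1478]
```

```bash
python3 -m crank '[{"offset":[-1,-0.65,-0.1],"dr":[0,0,0]},{"offset":[-1,-0.65,-0.1],"dr":[0,0,0]},{"offset":[-1,-0.65,-0.1],"dr":[0,0,0]},{"offset":[-1,-0.65,-0.1],"dr":[0,0,0]},{"offset":[-1,-0.65,-0.1],"dr":[0,0,0]},{"offset":[-1,-0.65,-0.1],"dr":[0,0,0]},{"offset":[-1,-0.65,-0.1],"dr":[0,0,0]},{"offset":[-1,-0.65,-0.1],"dr":[0,0,0]}]' -1
python3 - <<'E'
from h import *
to((.4217,-.1259,.22),53.7)
E
```

```text
time: 1.1
eef_pos: [0.5437, 0.2408, 0.2621]
tool_rot: [[-0.916, 0.401, 0.0], [0.401, 0.916, -0.0], [-0.0, -0.0, -1.0]]
contact_force: [1.2, -0.1, -0.4]
grip_width: 0.091
grip_force: 0.0
offset [-0.0887, -0.9621, 0.1053] dr [-0.0, 0.0001, 0.147]
```

```bash
python3 -m crank '[{"offset":[-0.08,-0.9,0.08],"dr":[0,0,0.147]},{"offset":[-0.089,-0.962,0.1],"dr":[0,0,0.147]},{"offset":[-0.089,-0.962,0.1],"dr":[0,0,0.147]},{"offset":[-0.089,-0.962,0.1],"dr":[0,0,0.147]},{"offset":[-0.089,-0.962,0.1],"dr":[0,0,0.147]},{"offset":[-0.089,-0.962,0.1],"dr":[0,0,0.147]},{"offset":[-0.089,-0.962,0.1],"dr":[0,0,0.147]},{"offset":[-0.089,-0.962,0.1],"dr":[0,0,0.147]},{"offset":[-0.089,-0.962,0.1],"dr":[0,0,0.147]}]'
python3 - <<'E'
from h import *
import cv2
c=env.calibration("wrist"); cv2.imwrite("pics/w1.png",env.camera("wrist")[:,:,::-1])
print("wing",proj("wrist",(.4217,-.1259,.14),c),"grip",proj("wrist",(.4801,-.1688,.15),c)); np.save("w1.npy",c)
a=-.633;u=np.array([np.cos(a),np.sin(a),0])
for s in(-.023,.023): print(proj("wrist",np.array((.4217,-.1259,.14))+s*u,c))
E
```

```text
time: 2.22
eef_pos: [0.4217, -0.1228, 0.222]
tool_rot: [[-0.807, 0.59, 0.0], [0.59, 0.807, 0.0], [-0.0, 0.0, -1.0]]
contact_force: [-0.1, 0.3, -0.4]
grip_width: 0.0909
grip_force: 0.0
wing [284.53407401 224.24508418] grip [284.49078943 316.02561399]
[284.49513892 194.69603171]
[284.57133717 252.52526164]
```

View pics/w1.png

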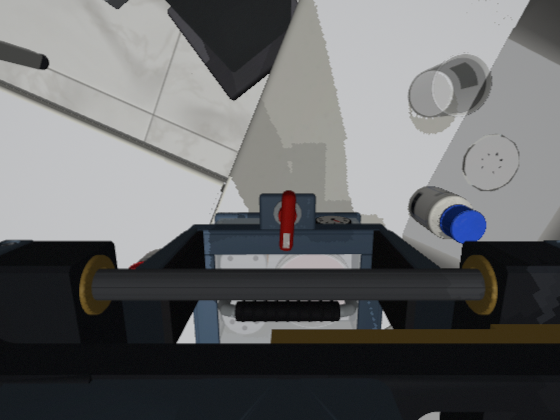

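The wrist view shows the red wing top from (289,192) to (286,248), turned about 3°, and the black grip from (236,312) to (340,311). Both sit about 3 mm from the estimate, so I'll correct for that.

Run:
```python
from h import *
c=np.load("w1.npy",allow_pickle=True).item()
a,b=ray("wrist",(289,192),.14,c),ray("wrist",(286,248),.14,c); print(a,b,(a+b)/2,np.linalg.norm(a-b),np.degrees(np.arctan2(*(b-a)[1::-1])))
g,h=ray("wrist",(236,312),.147,c),ray("wrist",(340,311),.147,c); print((g+h)/2,np.linalg.norm(g-h),np.degrees(np.arctan2(*(h-g)[1::-1])))
m=(a+b)/2; to((m[0],m[1],.121),52.0); s=env.read_state(); print(s["eef_pos"])
```

```text
[ 0.40349605 -0.1083626   0.14      ] [ 0.43788346 -0.13638616  0.14      ] [ 0.42068975 -0.12237438  0.14      ] 0.044360041324461204 -39.177856921964455
[ 0.47995189 -0.1652598   0.147     ] 0.08287588033279597 54.36628230885405
offset [0.0027, -0.001, 0.2526] dr [0.0001, 0.0, 0.0217]
[ 0.42178533 -0.12270989  0.22203482]
```

```bash
python3 -m crank '[{"offset":[0.003,-0.001,0.1],"dr":[0,0,0.025]},{"offset":[0.003,-0.001,0.18],"dr":[0,0,0.025]},{"offset":[0.003,-0.001,0.22],"dr":[0,0,0.025]},{"offset":[0.003,-0.001,0.25],"dr":[0,0,0.025]},{"offset":[0.003,-0.001,0.25],"dr":[0,0,0.025]},{"offset":[0.003,-0.001,0.25],"dr":[0,0,0.025]}]'; python3 -m crank '[{"offset":[0,0,0],"dr":[0,0,0]},{"offset":[0,0,0],"dr":[0,0,0]},{"offset":[0,0,0],"dr":[0,0,0]},{"offset":[0,0,0],"dr":[0,0,0]},{"offset":[0,0,0],"dr":[0,0,0]},{"offset":[0,0,0],"dr":[0,0,0]},{"offset":[0,0,0],"dr":[0,0,0]},{"offset":[0,0,0],"dr":[0,0,0]}]' 1
```

```text
time: 3.02
eef_pos: [0.4207, -0.1235, 0.1227]
tool_rot: [[-0.784, 0.621, 0.001], [0.621, 0.784, -0.0], [-0.001, 0.0, -1.0]]
contact_force: [0.6, -0.7, -0.6]
grip_width: 0.0913
grip_force: 0.0
time: 4.03
eef_pos: [0.4203, -0.1233, 0.122]
tool_rot: [[-0.784, 0.621, 0.0], [0.621, 0.784, 0.0], [-0.0, 0.0, -1.0]]
contact_force: [6.8, 11.5, -0.9]
grip_width: 0.0143
grip_force: 17.2
```

```bash
python3 -m crank '[{"offset":[0,0.004,0],"dr":[0,0,0]},{"offset":[0,0.004,0],"dr":[0,0,0]},{"offset":[0,0.004,0],"dr":[0,0,0]},{"offset":[0,0.004,0],"dr":[0,0,0]}]'
```

```text
time: 4.53
eef_pos: [0.4208, -0.1225, 0.1219]
tool_rot: [[-0.784, 0.62, -0.001], [0.62, 0.784, -0.001], [0.0, -0.001, -1.0]]
contact_force: [-4.0, -5.6, 2.1]
grip_width: 0.0125
grip_force: 30.0
```

```bash
python3 -m crank '[{"offset":[0,0,0],"dr":[0,0,0.08]},{"offset":[0,0,0],"dr":[0,0,0.16]},{"offset":[0,0,0],"dr":[0,0,0.24]},{"offset":[0,0,0],"dr":[0,0,0.32]},{"offset":[0,0,0],"dr":[0,0,0.4]},{"offset":[0,0,0],"dr":[0,0,0.48]},{"offset":[0,0,0],"dr":[0,0,0.5]},{"offset":[0,0,0],"dr":[0,0,0.5]}]'; python3 -c "
from h import *
s=env.read_state();print(s['torque'],s['contact_force'])"
```

```text
time: 5.52
eef_pos: [0.4219, -0.1221, 0.1221]
tool_rot: [[-0.15, 0.989, 0.002], [0.989, 0.15, -0.0], [-0.0, 0.002, -1.0]]
contact_force: [5.5, 3.7, -2.5]
grip_width: 0.0124
grip_force: 30.0
[ 0.68512459 -1.06777774  0.10832544] [ 5.49863325  3.72513993 -2.51208218]
```

```bash
python3 -m crank '[{"offset":[0,0,0],"dr":[0,0,0.08]},{"offset":[0,0,0],"dr":[0,0,0.16]},{"offset":[0,0,0],"dr":[0,0,0.24]},{"offset":[0,0,0],"dr":[0,0,0.32]},{"offset":[0,0,0],"dr":[0,0,0.4]},{"offset":[0,0,0],"dr":[0,0,0.48]},{"offset":[0,0,0],"dr":[0,0,0.52]},{"offset":[0,0,0],"dr":[0,0,0.52]}]'; python3 -c "
from h import *
s=env.read_state();print(s['torque'],s['contact_force'])"
```

```text
time: 6.52
eef_pos: [0.4234, -0.1228, 0.1231]
tool_rot: [[0.589, 0.808, 0.005], [0.808, -0.589, -0.001], [0.002, 0.005, -1.0]]
contact_force: [7.5, -0.1, 6.1]
grip_width: 0.0113
grip_force: 45.6
[-0.13071078 -1.26937485  0.0584285 ] [ 7.47406763 -0.07632332  6.07396344]
```

```bash
python3 -m crank '[{"offset":[0,0,0],"dr":[0,0,0]},{"offset":[0,0,0],"dr":[0,0,0]},{"offset":[0,0,0],"dr":[0,0,0]},{"offset":[0,0,0],"dr":[0,0,0]},{"offset":[0,0,-0.1],"dr":[0,0,0]},{"offset":[0,0,-0.2],"dr":[0,0,0]},{"offset":[0,0,-0.25],"dr":[0,0,0]},{"offset":[0,0,-0.25],"dr":[0,0,0]}]' 0
python3 - <<'E'
from h import *
import cv2
s=env.read_state(); print(s["eef_pos"],s["grip_width"],np.round(s["tool_rot"],3).tolist())
cv2.imwrite("pics/t2.png",cv2.resize(env.camera("side")[165:265,215:330,::-1],(460,400),interpolation=cv2.INTER_CUBIC))
c=env.calibration("wrist"); np.save("w2.npy",c); cv2.imwrite("pics/w2.png",env.camera("wrist")[:,:,::-1])
E
```

```text
time: 7.52
eef_pos: [0.4217, -0.1223, 0.223]
tool_rot: [[0.588, 0.809, 0.003], [0.809, -0.588, -0.001], [0.001, 0.003, -1.0]]
contact_force: [-0.3, -0.2, -0.6]
grip_width: 0.0455
grip_force: 0.0
[ 0.42172316 -0.12234067  0.22298783] 0.045538165674985066 [[0.588, 0.809, 0.003], [0.809, -0.588, -0.001], [0.001, 0.003, -1.0]]
```

View pics/w2.png

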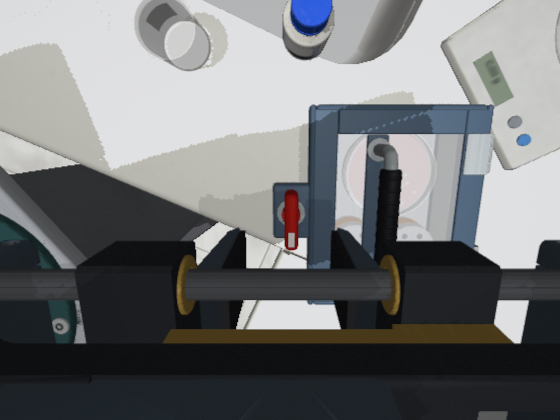

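The wing now stands across at (291,192)-(291,248), parallel to the rim, and the grip is at column 389. The latch is at its stop, and the bystanders haven't moved.

Run:
```python
from h import *
c=np.load("w2.npy",allow_pickle=True).item(); s=env.read_state(); R=np.array(s["tool_rot"])
for uv in((391,172),(388,225)): print(R.T@(ray("wrist",uv,.146,c)-s["eef_pos"]))
print("wing",R.T@(ray("wrist",(291,220),.14,c)-s["eef_pos"]))
to((.480,-.1655,.131),-35.9)
to((.480,-.1655,.2),-35.9)
```

```text
[0.03941295 0.07479702 0.07504374]
[-0.00013125  0.07548414  0.07505164]
wing [0.00220305 0.00310541 0.08110126]
offset [-0.0007, 0.1841, 0.2251] dr [-0.0005, 0.0001, -0.0016]
offset [-0.0007, 0.184, 0.0526] dr [-0.0005, 0.0001, -0.0016]
```

```bash
python3 -m crank '[{"offset":[0,0.1,0],"dr":[0,0,0]},{"offset":[0,0.186,0],"dr":[0,0,0]},{"offset":[0,0.186,0.03],"dr":[0,0,0]},{"offset":[0,0.186,0.1],"dr":[0,0,0]},{"offset":[0,0.186,0.15],"dr":[0,0,0]},{"offset":[0,0.186,0.2],"dr":[0,0,0]},{"offset":[0,0.186,0.225],"dr":[0,0,0]},{"offset":[0,0.186,0.225],"dr":[0,0,0]}]'; python3 -m crank '[{"offset":[0,0,0],"dr":[0,0,0]},{"offset":[0,0,0],"dr":[0,0,0]},{"offset":[0,0,0],"dr":[0,0,0]},{"offset":[0,0,0],"dr":[0,0,0]},{"offset":[0,0,0],"dr":[0,0,0]},{"offset":[0,0,0],"dr":[0,0,0]}]' 1
```

```text
time: 8.62
eef_pos: [0.4802, -0.1654, 0.1309]
tool_rot: [[0.588, 0.809, -0.002], [0.809, -0.588, 0.001], [-0.001, -0.002, -1.0]]
contact_force: [0.0, -1.1, 1.3]
grip_width: 0.0459
grip_force: 0.0
time: 9.38
eef_pos: [0.4817, -0.1662, 0.1323]
tool_rot: [[0.588, 0.809, 0.001], [0.809, -0.588, -0.0], [0.0, 0.001, -1.0]]
contact_force: [1.7, -3.1, 3.4]
grip_width: 0.0154
grip_force: 30.0
```

```bash
python3 -m crank '[{"offset":[0,0.0015,-0.003],"dr":[0,0,0]},{"offset":[0,0.003,-0.006],"dr":[0,0,0]},{"offset":[0,0.0047,-0.009],"dr":[0,0,0]},{"offset":[0,0.0063,-0.012],"dr":[0,0,0]},{"offset":[0,0.0063,-0.012],"dr":[0,0,0]}]'; python3 -c "
from h import *
s=env.read_state();print(s['torque'],s['contact_force'])"
```

```text
time: 10.0
eef_pos: [0.4833, -0.1674, 0.1364]
tool_rot: [[0.588, 0.809, 0.0], [0.809, -0.588, 0.0], [0.0, 0.0, -1.0]]
contact_force: [4.5, -2.7, -4.8]
grip_width: 0.0155
grip_force: 30.0
[-0.52254346 -0.71280932 -0.07485861] [ 4.4922788  -2.66947239 -4.8406442 ]
```

```bash
python3 -m crank '[{"offset":[0,0.0016,-0.003],"dr":[0,0,0]},{"offset":[0,0.0033,-0.006],"dr":[0,0,0]},{"offset":[0,0.005,-0.009],"dr":[0,0,0]},{"offset":[0,0.0069,-0.012],"dr":[0,0,0]},{"offset":[0,0.0069,-0.012],"dr":[0,0,0]}]'
python3 - <<'E'
from h import *
import cv2
s=env.read_state();print(s['torque'],s['contact_force'])
a=cv2.resize(cv2.imread("pics/side0.png")[165:265,215:330],(400,348),interpolation=cv2.INTER_CUBIC)
b=cv2.resize(env.camera("side")[165:265,215:330,::-1],(400,348),interpolation=cv2.INTER_CUBIC)
cv2.imwrite("pics/s3.png",np.hstack([a,b]))
E
```

```text
time: 10.62
eef_pos: [0.4855, -0.169, 0.1411]
tool_rot: [[0.588, 0.809, 0.0], [0.809, -0.588, -0.0], [0.0, 0.0, -1.0]]
contact_force: [5.9, -3.7, -8.4]
grip_width: 0.0154
grip_force: 30.0
[-0.58468383 -0.95533374  0.00159544] [ 5.94103771 -3.70580033 -8.3687163 ]
```

View pics/s3.png

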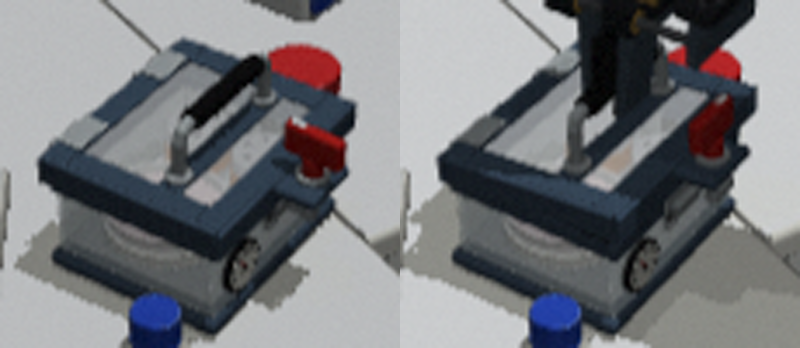

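The picture doesn't settle it: the lid seems hardly raised, with the front corner at (620,245) against (220,245) before. I'll overlay the two hypotheses on the wrist and side views.

Run:
```python
from h import *
import cv2
a=np.radians(-35.8);ux=np.array([np.cos(a),np.sin(a),0]);uy=np.array([-ux[1],ux[0],0]); O=np.array([.480,-.1653,0])+.02*ux
def lidpt(l,th):
    x,z=l[0]-.0755,l[2]-.094; return O+ux*(.0755+x*np.cos(th)-z*np.sin(th)*-1)+uy*l[1]+np.array([0,0,.094+z*np.cos(th)-x*np.sin(th)])
L=[(-.075,-.09,.103),(-.075,.09,.103),(.075,.09,.103),(.075,-.09,.103)]
out=[]
for n,(r0,c0,s) in(("side",(165,220,4)),("wrist",(0,0,1))):
    c=env.calibration(n); im=env.camera(n)[:,:,::-1].copy()
    if n=="side": im=im[165:265,220:320]
    im=cv2.resize(im,None,fx=s,fy=s,interpolation=cv2.INTER_CUBIC)
    for th,col in((0,(0,255,0)),(.1,(0,255,255))):
        p=np.array([(proj(n,lidpt(l,th),c)-[c0,r0])*s for l in L]).round().astype(int)
        cv2.polylines(im,[p],True,col,1)
    out.append(im)
out[1]=cv2.resize(out[1],(400,300)); out[1]=cv2.copyMakeBorder(out[1],0,100,0,0,0)
cv2.imwrite("pics/o4.png",np.hstack(out))
```

```text
(no output)
```

View pics/o4.png

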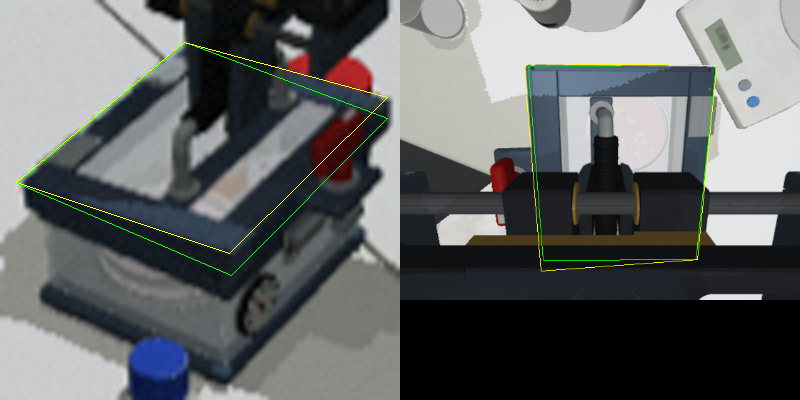

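The lid is still shut: its edge follows the green line, and the pads slipped up the sleeve at about 8 N. The friction isn't enough for a straight pull. I'll open, rise and tilt the tool by 35° so the lower finger lifts the grip.

```bash
python3 -m crank '[{"offset":[0,0,0],"dr":[0,0,0]},{"offset":[0,0,0],"dr":[0,0,0]},{"offset":[0,0,0],"dr":[0,0,0]},{"offset":[0,0,-0.08],"dr":[0,0,0]},{"offset":[0,-0.04,-0.2],"dr":[0,0,0]},{"offset":[0,-0.08,-0.25],"dr":[-0.1,0,0]},{"offset":[0,-0.08,-0.25],"dr":[-0.2,0,0]},{"offset":[0,-0.08,-0.25],"dr":[-0.3,0,0]},{"offset":[0,-0.08,-0.25],"dr":[-0.407,0,0]},{"offset":[0,-0.08,-0.25],"dr":[-0.407,0,0]}]' 0
cat >> h.py <<'E'
A=np.radians(-35.9); UX=np.array([np.cos(A),np.sin(A),0]); UY=np.array([-UX[1],UX[0],0]); UZ=np.array([0,0,1.])
AX=np.array([.482,-.1667,.142])
def tilt(phi,back,axis=AX):
    "rows to tool tilted phi deg, grasp point 'back' m behind axis"
    s=env.read_state(); R0=np.array(s["tool_rot"]); f=np.radians(phi)
    d=np.sin(f)*UX-np.cos(f)*UZ; n=np.cos(f)*UX+np.sin(f)*UZ; Rt=np.c_[UY,n,d]; P=axis+(.011-back)*d
    print("P",P,"offset",np.round(R0.T@(P-s["eef_pos"])/.4,4).tolist(),"dr",np.round(Ro.from_matrix(R0.T@Rt).as_rotvec()/1.5,4).tolist())
E
python3 - <<'E'
from h import *
print(np.round(env.read_state()["q"],3))
tilt(35,.07);tilt(35,0)
E
```

```text
time: 12.02
eef_pos: [0.4583, -0.1494, 0.2406]
tool_rot: [[0.588, 0.664, 0.463], [0.809, -0.481, -0.337], [-0.001, 0.572, -0.82]]
contact_force: [0.3, -0.1, -0.6]
grip_width: 0.0455
grip_force: 0.0
[-0.248 -0.199  2.431 -0.585  0.395  0.865]
P [ 0.45458737 -0.14685657  0.19032997] offset [-0.0002, -0.0812, 0.0968] dr [-0.0011, 0.001, -0.0005]
P [ 0.48711083 -0.17039962  0.13298933] offset [0.0001, -0.0809, 0.2718] dr [-0.0011, 0.001, -0.0005]
```

```bash
python3 -m crank '[{"offset":[0,-0.081,0.02],"dr":[0,0,0]},{"offset":[0,-0.081,0.097],"dr":[0,0,0]},{"offset":[0,-0.081,0.097],"dr":[0,0,0]},{"offset":[0,-0.081,0.097],"dr":[0,0,0]}]' 0.3
python3 - <<'E'
from h import *
import cv2
print(np.round(env.read_state()["q"],3))
tilt(35,.0)
cv2.imwrite("pics/w5.png",np.hstack([cv2.resize(env.camera("side")[125:265,200:340,::-1],(400,400),interpolation=cv2.INTER_CUBIC),cv2.copyMakeBorder(cv2.resize(env.camera("wrist")[:,:,::-1],(400,300)),0,100,0,0,0)]))
E
```

```text
time: 12.52
eef_pos: [0.4567, -0.146, 0.1945]
tool_rot: [[0.591, 0.663, 0.459], [0.807, -0.483, -0.34], [-0.004, 0.571, -0.821]]
contact_force: [-0.5, 0.0, 0.0]
grip_width: 0.0319
grip_force: 0.0
[-0.236 -0.1    2.46  -0.827  0.308  1.132]
P [ 0.48711083 -0.17039962  0.13298933] offset [-0.0037, -0.008, 0.1818] dr [-0.0019, 0.0044, -0.0017]
```

View pics/w5.png

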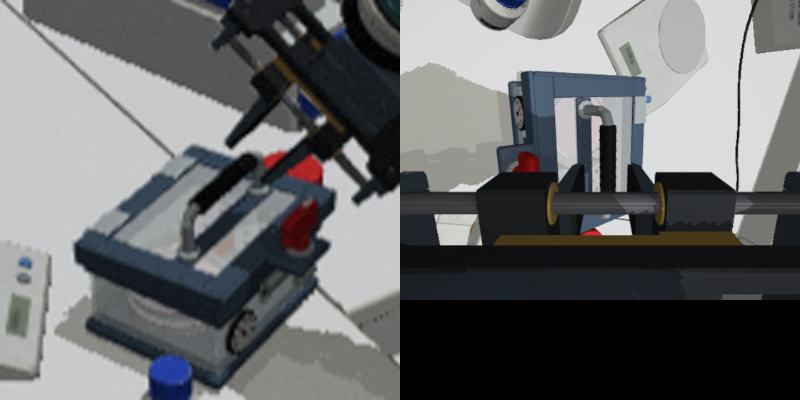

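The tool is lined up before the grip and the bystanders are untouched, but joint 5 is at its limit (0.308). I'll fit a small arm model to choose a safer tilt.

```bash
cat >> h.py <<'E'
from scipy.optimize import least_squares,fsolve
L=.155
S=[((.379,1.734),.6995,.377),((-.199,2.431),.3986,.3677),((-.1,2.46),.3967,.3218)]
def W(k,q): r0,a,b,h=k; return r0+a*np.sin(q[0])+b*np.sin(q[0]+q[1]),h+a*np.cos(q[0])+b*np.cos(q[0]+q[1])
K=least_squares(lambda k:[x for q,r,z in S for x in np.subtract(W(k,q),(r,z))],[.05,.5,.5,.3])
def q5(phi,back,axis=AX):
    f=np.radians(phi); d=np.sin(f)*UX-np.cos(f)*UZ; w=axis+(.011-back)*d-L*d; r=np.hypot(w[0],w[1])
    q=fsolve(lambda q:np.subtract(W(K.x,q),(r,w[2])),(-.1,2.45)); al=q.sum(); e=np.array([w[0]/r*np.sin(al),w[1]/r*np.sin(al),np.cos(al)])
    return round(float(np.arccos(e@d)),3),q.round(2).tolist()
def arc(th): return AX+UX*(.0955-.0955*np.cos(th)+.048*np.sin(th))+UZ*(.048*np.cos(th)+.0955*np.sin(th)-.048)
E
python3 - <<'E'
from h import *
print(K.x,K.fun.round(4)); print(env.read_state()["q"][4])
for phi in(15,20,25,30,35): print(phi,q5(phi,.07),q5(phi,.03),q5(phi,0),q5(phi,0,arc(.2)))
E
```

```text
[0.1178138  0.48127984 0.47079516 0.17830862] [-0.0003  0.0055 -0.0044 -0.0067  0.0047  0.0012]
0.3075172529429205
15 (0.607, [-0.03, 2.32]) (0.495, [0.07, 2.34]) (0.413, [0.15, 2.34]) (0.467, [0.13, 2.3])
20 (0.517, [-0.06, 2.36]) (0.405, [0.05, 2.37]) (0.325, [0.13, 2.37]) (0.378, [0.11, 2.33])
25 (0.429, [-0.08, 2.4]) (0.32, [0.04, 2.4]) (0.247, [0.13, 2.4]) (0.294, [0.1, 2.36])
30 (0.349, [-0.09, 2.44]) (0.25, [0.03, 2.43]) (0.195, [0.12, 2.42]) (0.227, [0.1, 2.39])
35 (0.286, [-0.1, 2.48]) (0.217, [0.03, 2.47]) (0.198, [0.12, 2.45]) (0.199, [0.1, 2.41])
```

Joint 5 only allows about 17° of tilt at the grip. That's still enough if I push along the closing direction, towards the hinge, as well as up. I'm backing out to 16°.

Run:
```python
from h import *
print(q5(16,.07),q5(16,-.005)); tilt(16,.07)
```

```text
(0.589, [-0.04, 2.33]) (0.382, [0.16, 2.35])
P [ 0.46882661 -0.15716406  0.19871444] offset [-0.005, 0.0393, 0.0155] dr [0.2201, 0.0036, -0.0023]
```

```bash
python3 -m crank '[{"offset":[-0.005,0.0,-0.03],"dr":[0.1,0.0036,-0.002]},{"offset":[-0.005,0.0393,0.0],"dr":[0.22,0.0036,-0.002]},{"offset":[-0.005,0.0393,0.0155],"dr":[0.22,0.0036,-0.002]},{"offset":[-0.005,0.0393,0.0155],"dr":[0.22,0.0036,-0.002]},{"offset":[-0.005,0.0393,0.0155],"dr":[0.22,0.0036,-0.002]}]'
python3 - <<'E'
from h import *
print(np.round(env.read_state()["q"],3))
tilt(16,.07);tilt(16,-.005)
E
```

```text
time: 13.25
eef_pos: [0.4676, -0.1568, 0.1976]
tool_rot: [[0.587, 0.778, 0.223], [0.81, -0.564, -0.163], [-0.001, 0.276, -0.961]]
contact_force: [-0.5, -0.3, -0.2]
grip_width: 0.0321
grip_force: 0.0
[-0.327 -0.02   2.29  -0.145  0.608  0.408]
P [ 0.46882661 -0.15716406  0.19871444] offset [0.0009, 0.0037, -0.0019] dr [0.0005, 0.0007, -0.0002]
P [ 0.48557244 -0.16928602  0.12661981] offset [0.0011, 0.0035, 0.1856] dr [0.0005, 0.0007, -0.0002]
```

```bash
python3 -m crank '[{"offset":[0.001,0.0035,0.06],"dr":[0,0,0]},{"offset":[0.001,0.0035,0.12],"dr":[0,0,0]},{"offset":[0.001,0.0035,0.16],"dr":[0,0,0]},{"offset":[0.001,0.0035,0.185],"dr":[0,0,0]},{"offset":[0.001,0.0035,0.185],"dr":[0,0,0]},{"offset":[0.001,0.0035,0.185],"dr":[0,0,0]}]'; python3 -m crank '[{"offset":[0,0,0],"dr":[0,0,0]},{"offset":[0,0,0],"dr":[0,0,0]},{"offset":[0,0,0],"dr":[0,0,0]},{"offset":[0,0,0],"dr":[0,0,0]},{"offset":[0,0,0],"dr":[0,0,0]}]' 1;python3 - <<'E'
from h import *
s=env.read_state();print(np.round(s["q"],3)); print(s["contact_force"]@np.array(s["tool_rot"]))
E
```

```text
time: 14.0
eef_pos: [0.4864, -0.1694, 0.1274]
tool_rot: [[0.586, 0.779, 0.223], [0.81, -0.564, -0.162], [-0.0, 0.276, -0.961]]
contact_force: [0.2, 0.6, 1.0]
grip_width: 0.0324
grip_force: 0.0
time: 14.62
eef_pos: [0.4872, -0.1698, 0.1276]
tool_rot: [[0.586, 0.778, 0.225], [0.81, -0.564, -0.162], [0.0, 0.277, -0.961]]
contact_force: [6.0, -5.0, -4.8]
grip_width: 0.0148
grip_force: 30.0
[-0.341  0.152  2.278 -0.18   0.448  0.438]
[-0.5484923   6.14103123  6.7671657 ]
```

```bash
python3 -m crank '[{"offset":[0,0.003,-0.002],"dr":[0,0,0]},{"offset":[0,0.006,-0.004],"dr":[0,0,0]},{"offset":[0,0.006,-0.004],"dr":[0,0,0]},{"offset":[0,0.006,-0.004],"dr":[0,0,0]}]';python3 - <<'E'
from h import *
s=env.read_state(); print(s["contact_force"]@np.array(s["tool_rot"]))
E
```

```text
time: 15.12
eef_pos: [0.4882, -0.1705, 0.1296]
tool_rot: [[0.586, 0.779, 0.224], [0.81, -0.564, -0.162], [0.0, 0.276, -0.961]]
contact_force: [1.1, 2.3, 6.9]
grip_width: 0.0155
grip_force: 30.0
[ 2.54009312  1.44431625 -6.73348714]
```

```bash
python3 -m crank '[{"offset":[0,0.003,-0.003],"dr":[0,0,0]},{"offset":[0,0.006,-0.005],"dr":[0,0,0]},{"offset":[0,0.006,-0.005],"dr":[0,0,0]}]';python3 -m crank '[{"offset":[0,0.003,-0.002],"dr":[0,0,0]},{"offset":[0,0.003,-0.002],"dr":[0,0,0]}]';python3 - <<'E'
from h import *
s=env.read_state(); print(s["contact_force"]@np.array(s["tool_rot"]))
E
```

```text
time: 15.5
eef_pos: [0.4889, -0.1712, 0.1314]
tool_rot: [[0.586, 0.779, 0.222], [0.81, -0.564, -0.161], [-0.0, 0.274, -0.962]]
contact_force: [3.3, 4.3, -6.3]
grip_width: 0.0153
grip_force: 30.0
time: 15.75
eef_pos: [0.4894, -0.1715, 0.1323]
tool_rot: [[0.586, 0.779, 0.221], [0.81, -0.564, -0.161], [-0.0, 0.274, -0.962]]
contact_force: [3.0, 5.3, -3.4]
grip_width: 0.0154
grip_force: 30.0
[ 6.02526019 -1.5450648   3.11190619]
```

The TCP followed the handle's arc sideways as well as up, and pads only sliding on the sleeve couldn't do that. So the lid is lifting, at about 0.05 rad. The first pull probably opened it too: the dark wedge I read as the shut rim was the gap. I'll continue along the arc.

```bash
python3 -m crank '[{"offset":[0,0.0038,-0.0035],"dr":[0,0,0]},{"offset":[0,0.0076,-0.007],"dr":[0,0,0]},{"offset":[0,0.0114,-0.0105],"dr":[0,0,0]},{"offset":[0,0.0152,-0.0138],"dr":[0,0,0]},{"offset":[0,0.019,-0.017],"dr":[0,0,0]},{"offset":[0,0.0228,-0.0201],"dr":[0,0,0]},{"offset":[0,0.0266,-0.0231],"dr":[0,0,0]},{"offset":[0,0.029,-0.0248],"dr":[0,0,0]},{"offset":[0,0.029,-0.0248],"dr":[0,0,0]}]';python3 - <<'E'
from h import *
import cv2
s=env.read_state(); print(s["contact_force"]@np.array(s["tool_rot"]),np.round(s["q"],3))
d=np.array(s["eef_pos"])-[.4872,-.1698,.1276]; print("ux",d@UX,"uy",d@UY,"uz",d[2])
O=np.array([.481,-.166,0])+.02*UX
def lid(l,th):
    x,z=l[0]-.0755,l[2]-.094; return O+UX*(.0755+x*np.cos(th)+z*np.sin(th))+UY*l[1]+UZ*(.094+z*np.cos(th)-x*np.sin(th))
c=env.calibration("side"); im=cv2.resize(env.camera("side")[145:255,215:325,::-1],(600,600),interpolation=cv2.INTER_CUBIC)
for th,col in((0,(0,255,0)),(.2,(0,255,255))):
    p=np.array([(proj("side",lid(l,th),c)-[215,145])*600/110 for l in[(-.075,-.09,.103),(-.075,.09,.103),(.075,.09,.103)]]).round().astype(int); cv2.polylines(im,[p],False,col,1)
cv2.imwrite("pics/s6.png",im)
E
```

```text
time: 16.88
eef_pos: [0.4968, -0.1769, 0.1452]
tool_rot: [[0.586, 0.779, 0.223], [0.81, -0.564, -0.161], [0.0, 0.275, -0.961]]
contact_force: [8.2, 0.1, -10.8]
grip_width: 0.0156
grip_force: 30.0
[ 4.93014932  3.35020927 12.23614139] [-0.349  0.136  2.25  -0.16   0.493  0.409]
ux 0.011919936597843718 uy -0.0001027090448765507 uz 0.017600484567008357
```

View pics/s6.png

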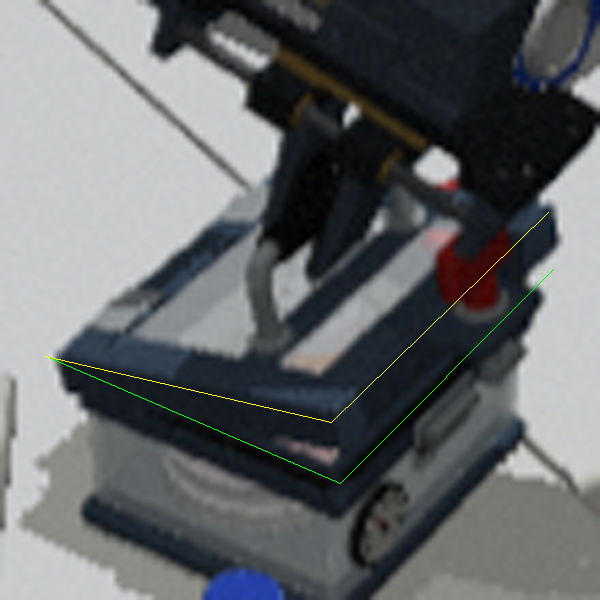

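The lid is open. The grip has moved 11.9 mm back and 17.6 mm up, which fits the 0.2 rad arc (11.4 and 18.0) with no slip. In the picture the front corner stands near the yellow 0.2 rad line. I'll check it holds steady, then hand in.

```bash
python3 -m crank '[{"offset":[0,0,0],"dr":[0,0,0]},{"offset":[0,0,0],"dr":[0,0,0]},{"offset":[0,0,0],"dr":[0,0,0]},{"offset":[0,0,0],"dr":[0,0,0]},{"offset":[0,0,0],"dr":[0,0,0]},{"offset":[0,0,0],"dr":[0,0,0]},{"offset":[0,0,0],"dr":[0,0,0]},{"offset":[0,0,0],"dr":[0,0,0]}]'
python3 - <<'E'
from h import *
import cv2
a=cv2.imread("pics/s6.png"); b=cv2.resize(env.camera("side")[145:255,215:325,::-1],(600,600),interpolation=cv2.INTER_CUBIC)
b0=cv2.resize(cv2.imread("pics/top0.png")[150:260,190:370],(450,275)); t=cv2.resize(env.camera("top")[150:260,190:370,::-1],(450,275))
im=np.zeros((550,800,3),np.uint8); im[:275,:450]=b0; im[275:,:450]=t; im[:350,450:]=cv2.resize(b,(350,350)); cv2.imwrite("pics/f7.png",im)
g=lambda x:cv2.cvtColor(np.float32(x[330:460,60:420]),cv2.COLOR_BGR2GRAY)
print("lid shift px",cv2.phaseCorrelate(g(a),g(b)))
E
```

```text
time: 17.92
eef_pos: [0.4967, -0.1768, 0.1451]
tool_rot: [[0.586, 0.779, 0.223], [0.81, -0.564, -0.161], [-0.0, 0.275, -0.962]]
contact_force: [8.1, -0.1, -10.5]
grip_width: 0.0158
grip_force: 30.0
lid shift px ((0.06744571440361824, 0.4887313401266482), 0.7277968258327908)
```

View pics/f7.png

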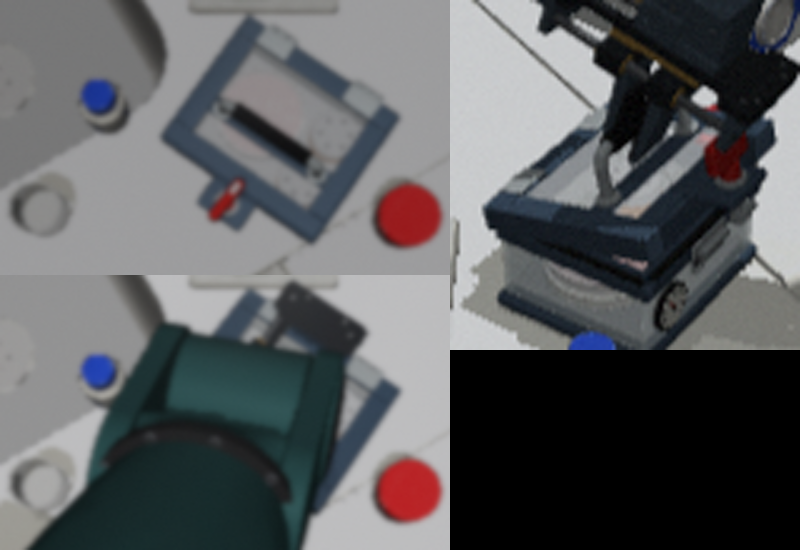

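The final views show the lid propped open with the grip held and the wing across. The bottle (98,370), the cup (408,490) and the beaker (43,483) are all where they were. I'll run one numeric check of the opening before handing in.

Run:
```python
from h import *
import cv2
now=cv2.cvtColor(env.camera("side")[:,:,::-1],cv2.COLOR_BGR2GRAY)
old=cv2.resize(cv2.imread("pics/w5.png",0)[:400,:400],(140,140),interpolation=cv2.INTER_AREA) # shut, [125:265,200:340]
f=lambda im:cv2.GaussianBlur(im,(3,3),0)
# foot of the near bow post (local y=+.055) and hinge-side control
for name,(u,v) in(("front bow foot",(265,213)),("latch foot",(305,214))):
    t=f(old)[v-125-7:v-125+8,u-200-9:u-200+10]; s=f(now)[v-35:v+20,u-25:u+26]
    r=cv2.matchTemplate(s,t,cv2.TM_CCOEFF_NORMED); _,m,_,l=cv2.minMaxLoc(r); print(name,round(m,2),"shift",l[0]-16,l[1]-28)
O=np.array([.481,-.166,0])+.02*UX
def lid(l,th):
    x,z=l[0]-.0755,l[2]-.094; return O+UX*(.0755+x*np.cos(th)+z*np.sin(th))+UY*l[1]+UZ*(.094+z*np.cos(th)-x*np.sin(th))
for n,l in(("bow foot",(-.02,.055,.103)),("latch",(-.0925,0,.115)),("corner",(-.075,.09,.103))):
    print(n,proj("side",lid(l,0)).round(),[(proj("side",lid(l,t))-proj("side",lid(l,0))).round(1).tolist() for t in(.1,.2,.3)])
```

```text
front bow foot 0.86 shift -1 -6
latch foot 0.96 shift 0 -11
bow foot [266. 217.] [[-0.5, -3.4], [-1.3, -6.9], [-2.4, -10.5]]
latch [305. 211.] [[-0.7, -6.1], [-2.1, -12.5], [-4.1, -18.9]]
corner [277. 233.] [[-0.5, -5.4], [-1.6, -11.1], [-3.2, -16.9]]
```

Both features give about 0.18 to 0.19 rad and the handle's arc gives about 0.2, so the front edge is up 2.7 to 3 cm. Handing in.

```bash
python3 -c "
from cell import env
print(env.sign_off())"
```

```text
the job is handed in; nothing more can be done
None
```

The job is handed in with the latch turned to its stop, the lid held steady by the black grip with its front edge up about 2.7–3 cm, and the bottle, cup and beaker where they were. Three blemishes: I misread the first pull as a slip and let go, so the lid probably dropped back once; I opened it again with a tilted grip; and joint 5 read 0.308 against its 0.31 limit for a moment while I tried a steeper tilt.

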